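# Move the four shocks from the drip tray to the service stand in reverse order

### The job

The drained shock absorbers are to go from their coloured cups on the black drip tray into the pockets of the blue service stand, in reverse order: as seen from the robot, the shock that stands leftmost on the tray goes into the rightmost pocket, the next one into the next pocket, and so on until the rightmost shock stands in the leftmost pocket. Set each one down upright on its foot on the pocket's floor, without dropping it or laying any shock over. Leave all four standing free and still.

Things in the scene. Friction and masses are not known exactly. Their poses are not given: they have to be found in the camera images.
- shock_blue: Loose model-car shock with blue spring and blue cap, upright in the blue cup; about 70 g. Origin: centre of its foot's underside; z up its axis. Round, yaw random. Diameters by height: black foot 28 mm to 8 mm; spring 28 mm to 51; black collar 27 mm to 56; grip part (silver, then coloured cap) 22 mm from 56 to 98; lug 7 x 10 mm on top, to 107 mm.
- shock_red: Loose model-car shock with red spring and red cap, upright in the red cup; about 70 g. Origin: centre of its foot's underside; z up its axis. Round, yaw random. Diameters by height: black foot 28 mm to 8 mm; spring 28 mm to 51; black collar 27 mm to 56; grip part (silver, then coloured cap) 22 mm from 56 to 98; lug 7 x 10 mm on top, to 107 mm.
- shock_yellow: Loose model-car shock with yellow spring and yellow cap, upright in the yellow cup; about 70 g. Origin: centre of its foot's underside; z up its axis. Round, yaw random. Diameters by height: black foot 28 mm to 8 mm; spring 28 mm to 51; black collar 27 mm to 56; grip part (silver, then coloured cap) 22 mm from 56 to 98; lug 7 x 10 mm on top, to 107 mm.
- shock_green: Loose model-car shock with green spring and green cap, upright in the green cup; about 70 g. Origin: centre of its foot's underside; z up its axis. Round, yaw random. Diameters by height: black foot 28 mm to 8 mm; spring 28 mm to 51; black collar 27 mm to 56; grip part (silver, then coloured cap) 22 mm from 56 to 98; lug 7 x 10 mm on top, to 107 mm.
- cup_blue: Blue round open cup fixed on the drip tray; the blue shock starts in it, and it shows afterwards where that shock started. Origin: centre of its underside. 46 mm outside diameter at the rim, 20 mm high, wall 2 mm, floor 5 mm thick (the foot of a shock in it is 10 mm above the table).
- cup_red: Red round open cup fixed on the drip tray; the red shock starts in it, and it shows afterwards where that shock started. Origin: centre of its underside. 46 mm outside diameter at the rim, 20 mm high, wall 2 mm, floor 5 mm thick (the foot of a shock in it is 10 mm above the table).
- cup_yellow: Yellow round open cup fixed on the drip tray; the yellow shock starts in it, and it shows afterwards where that shock started. Origin: centre of its underside. 46 mm outside diameter at the rim, 20 mm high, wall 2 mm, floor 5 mm thick (the foot of a shock in it is 10 mm above the table).
- cup_green: Green round open cup fixed on the drip tray; the green shock starts in it, and it shows afterwards where that shock started. Origin: centre of its underside. 46 mm outside diameter at the rim, 20 mm high, wall 2 mm, floor 5 mm thick (the foot of a shock in it is 10 mm above the table).
- drip_tray: Black flat tray, fixed, 74 (x) by 300 (y) by 5 mm. Origin: centre of its underside, on the table; z up, +y along the row to the robot's left (yaw within 0.15 rad). Cups in a row at x = 0, y = 90, 30, -30, -90 mm, their order varies. A small fixed pot, 27 mm wide, 24 mm high, at each end (y = +-134 mm). Lies about 180 mm nearer or farther than the stand.
- stand: Blue fixed block 74 (x) by 262 (y) by 30 mm high with four round pockets, empty at first. Origin: centre of its underside, on the table; z up, +y along the row to the robot's left (yaw within 0.15 rad). Pocket centres at x = 0, y = 90, 30, -30, -90 mm; 46 mm diameter, 20 mm deep, flat floor 10 mm above the table (9 mm play). A loose oil bottle, 85 mm high, stands off its right end.
Things that resemble listed ones, but are neither listed nor needed, are in the scene too. Several things have the shape of the cup_blue; the one meant has the colours described above. Of the things shaped like the shock_green, the green one is meant.

How it is judged:
By the outcome, as a careful person would: the job done as asked, in the order asked, and still so for the second after the job is handed in, with the robot touching nothing.
It also fails if it takes over 106 s, if anything falls off the work surface, if the arm or the gripper's body presses on something with over 40 N, if the wrist force passes 120 N, or if a joint passes its speed limit or range.

### The arm

A 6-joint arm with a two-finger parallel gripper is mounted at the origin on the work surface. World frame = base frame: x ahead of the robot, y to its left, z up, the work surface at z = 0. Lengths are in mm, angles in rad, forces in N, time in s.
With the tool pointing down it reaches from about 250 to 725 mm from the base axis. Payload 4 kg.
Tool frame: the origin (TCP) lies midway between the tips of the shut fingers; the grasp point (between the pads) lies 19 mm behind it (bot.hold_point_z is the distance from the TCP to the grasp point, in mm); x points along the fingers, z is the direction in which the jaws open and shut, and the axes are right-handed (so a half turn about x gives the same grasp; the last joint's range is limited). The gripper opens to 85 mm and grips with 20 to 120 N. Pads are 22 mm wide; open, the fingers measure 114 mm over their backs; the gripper's body (76 mm by 85 mm) begins 54 mm behind the grasp point. The pads swing forward as they close: fully open they stand 13 mm farther back than shut.
Start: joints at [1.124, 0.241, 0.005, 1.335, 0, 1.571], TCP at [216.039, 450.918, 231.306] pointing down, gripper open.
Joint ranges: [-2.72, 2.72], [-1.05, 1.87], [-1.09, 1.28], [-1.99, 2.15], [-1.42, 1.44], [-3.14, 3.14]. Speed limits (rad/s): [2.79, 2.79, 3.14, 3.14, 3.14, 3.14].

### API

Orientations are given as a rotation vector (axis times angle).
In Python, from cell import bot gives the robot as it stands.
- The arm moves only by the tool step_arm, never from a script. Its argument "commands" is a list of rows, each a list of 7 numbers: the shift along the world's x, y, z in m, then the turn, a rotation vector about the world's x, y, z in rad, then the closure in counts, from 0 (fully open) to 255 (shut). A call has 1 to 8 rows; each row shifts and turns the commanded pose from where the row before left it; what a row does not reach is not made up. A row lasts 1/8 s, in which the tool goes at most 62.5 mm and 10.7 degrees, less where a joint would pass 70% of its speed; a pose out of reach is approached as far as the arm can. A call with a gripper value outside its range is refused whole. The fingers move at their own pace and stop on an object; the grip force is fixed at half the most. Time passes only in rows, so rows that do not move let the fingers close. It gives the time, the measured TCP pose, the force and the opening at its end, in the units of the state.
- bot.state(): the state, without advancing time (a new reading comes with each control period).
- bot.grab_frame(name): name is "side" or "top" or "wrist"; returns a dict with "img" (480x640x3 uint8, red, green, blue), "vfov" (degrees; the focal length in pixels is half the picture's height over the tangent of half this angle, whatever the lens; pixels are square), "cx", "cy" (the principal point, pixels), "R" (3x3) and "t" (3): a world point X has camera coordinates R X + t. Camera axes: x right, y down, z forward; pixel columns grow to the right and rows downward; lengths in mm; the calibration is good to about 2 mm. A picture is of the moment at which its call begins. There is no depth.
- bot.finish_job(): hands the job in, once; it reports no verdict.
Trained networks look in a picture, given as the dict that the camera call returned (one of the last four; its "shot" number tells which), for a name from the list of things; names that differ only in an ending like _2 or _b are one class to them, and where a whole thing is asked for, a point or a joint stands for the part that bears it (a point fixed in the world has none). Each returns a list of dicts, best first, with "confidence" (0 to 1); they miss things now and then, are a little off and sometimes report something else, mostly with a low value. They report only what shows in the picture. A call takes as long as a camera call. They do not tell look-alikes from the thing itself.
- bot.trace(query, picture): "pixels" (480x640 bool, what is visible of it) and "at" ([column, row] in pixels, amid what is visible of it).
The state is a dict: "time": time; "q": joint angles; "qvel": joint speeds; "joint_torque": joint torques, N m; "tcp_pos": TCP position; "orientation": TCP orientation; "ft_force": force on the tool from outside, world axes, zero at the start; "moment": the same for the moment, N m; "width": opening from 0.0 (shut) to 1.0 (fully open).
Only numpy, scipy, OpenCV 4.12 (cv2) and the standard library are available. Lean on these libraries where they do the work, as an engineer would, in place of code of your own. Each camera call takes 0.05 s, during which the arm holds its last target.

## Working session

There is one attempt and no reset: what is moved stays moved. The work goes in short steps, Python scripts to look and compute and a tool call to move; the robot and the scene stay as the last step left them, time stands still between calls to the robot, and variables do not carry over. Pictures are saved under pics/ and viewed, and the job is handed in when it is done.

Besides the shell and the picture viewer there is one more tool, called after "Call:" in YAML: its name, and indented under it one key for each argument. step_arm: Moves the arm, as the interface text tells. Its arguments: {"type":"object","properties":{"commands":{"type":"array","items":{"type":"array","items":{"type":"number"}}}},"required":["commands"]}

```bash
mkdir -p pics; ls
python3 - <<'E'
from cell import bot
import cv2
s=bot.state(); print(s['time'],s['tcp_pos'],s['orientation'],s['width'],bot.hold_point_z)
for n in('side','top','wrist'):
    f=bot.grab_frame(n); cv2.imwrite(f'pics/{n}0.png',f['img'][:,:,::-1]); print(n,f['vfov'],f['cx'],f['cy'],f['R'].tolist() if hasattr(f['R'],'tolist') else f['R'],f['t'])
E
```

```text
pics
0.0 [215.7708558  450.33704373 230.3992759 ] [-0.8752313   1.38991053  0.87339589] 0.9981266850786231 18.700000000000003
side 49.63257023656867 313.2995096407401 253.30839786377874 [[-0.9575822232797099, -0.2880336793466411, -0.008537284153859494], [-0.20284497487393055, 0.6948192502633695, -0.6899855981336447], [0.20467095990169662, -0.6589861979021147, -0.7237727468946538]] [484.55232855 137.86714675 571.27034069]
top 44.405617124307476 325.06509354640656 236.23804302707984 [[0.015029685146768924, -0.9996962403729651, 0.019532934970151537], [-0.995385128540413, -0.016810838230855184, -0.0944766722453863], [0.09477633905661854, -0.018022838348473166, -0.9953354323306741]] [-43.07120522 514.46451123 803.46580319]
wrist 60.841316501004265 317.02388933658904 245.3793898432591 [[0.43202214067258776, 0.9018618837042579, -0.001418693089989127], [0.8688549337351772, -0.41578798404421474, 0.2687218942484777], [0.24176015819964425, -0.11732644648951306, -0.9632167621368656]] [-498.39388804  -36.55383878  380.07098924]
```

View pics/side0.png

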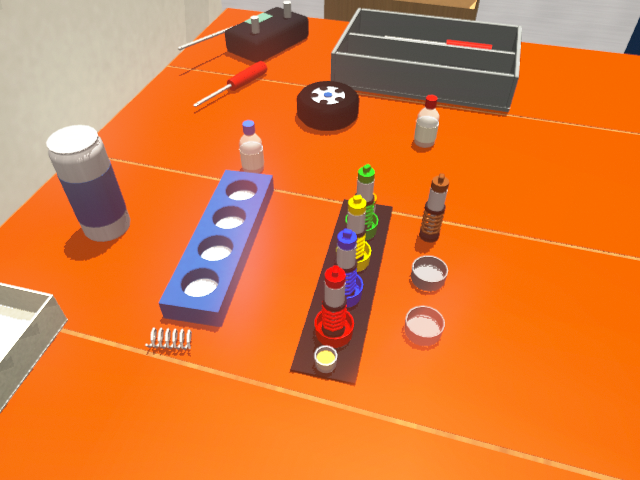

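View pics/top0.png

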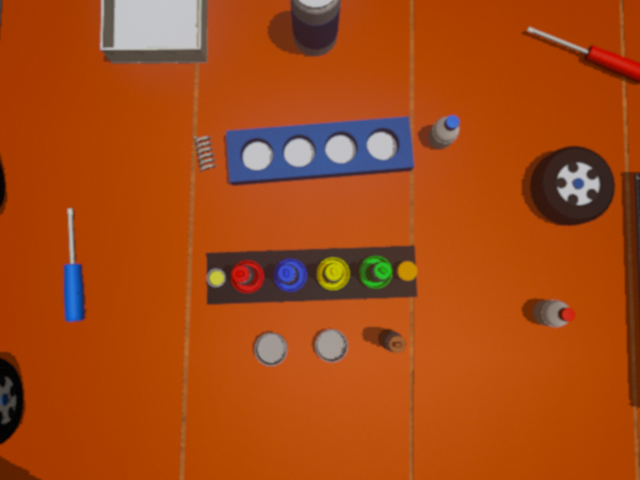

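View pics/wrist0.png

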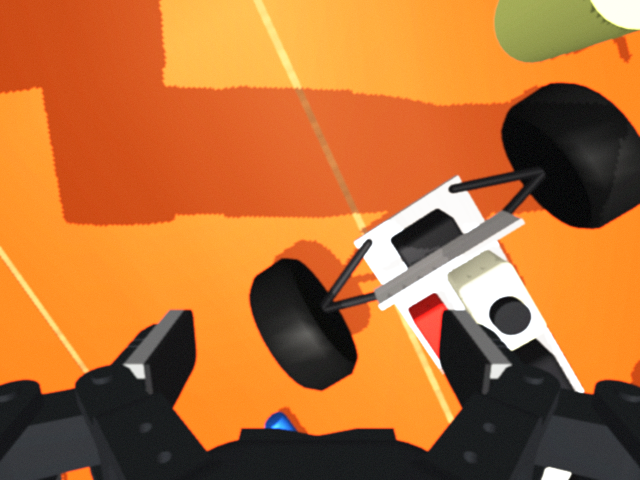

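```bash
cat > h.py <<'E'
import numpy as np,cv2
from cell import bot
def cam(f):
    F=240/np.tan(np.radians(f['vfov'])/2)
    return F,f['cx'],f['cy'],np.array(f['R']),np.array(f['t'])
def proj(c,X):
    F,cx,cy,R,t=c; p=np.asarray(X)@R.T+t
    return np.stack([F*p[...,0]/p[...,2]+cx,F*p[...,1]/p[...,2]+cy],-1)
def ray(c,uv):
    F,cx,cy,R,t=c; d=R.T@np.array([(uv[0]-cx)/F,(uv[1]-cy)/F,1]); return -R.T@t,d
def tri(obs):
    A=[];b=[]
    for c,uv in obs:
        o,d=ray(c,uv); d=d/np.linalg.norm(d); P=np.eye(3)-np.outer(d,d); A.append(P);b.append(P@o)
    X=np.linalg.lstsq(np.vstack(A),np.hstack(b),rcond=None)[0]
    return X,[np.round(proj(c,X)-uv,1) for c,uv in obs]
def onz(c,uv,z):
    o,d=ray(c,uv); return o+d*(z-o[2])/d[2]
E
python3 - <<'E'
from h import *
import pickle
t=bot.grab_frame('top'); s=bot.grab_frame('side')
pickle.dump((t,s),open('ts.pkl','wb'))
for f,n in((t,'top'),(s,'side')):
    for q in['shock_red','shock_blue','shock_yellow','shock_green','stand','drip_tray']:
        print(n,q,[(round(d['confidence'],2),np.round(d['at'],1).tolist(),int(d['pixels'].sum())) for d in bot.trace(q,f)])
cv2.imwrite('pics/tc.png',cv2.resize(t['img'][100:380,190:470,::-1],None,fx=2.1,fy=2.1,interpolation=cv2.INTER_CUBIC))
cv2.imwrite('pics/sc.png',cv2.resize(s['img'][150:390,150:460,::-1],None,fx=2.5,fy=2.5,interpolation=cv2.INTER_CUBIC))
E
```

```text
top shock_red [(0.69, [242.7, 277.3], 382), (0.35, [334.3, 260.8], 444)]
top shock_blue [(0.56, [286.0, 279.8], 359)]
top shock_yellow [(0.67, [332.6, 270.1], 316)]
top shock_green [(0.89, [392.1, 342.3], 458), (0.71, [378.1, 270.2], 430), (0.57, [299.6, 276.3], 547)]
top stand [(0.66, [322.6, 147.0], 10084)]
top drip_tray [(0.97, [309.8, 278.0], 7846)]
side shock_red [(0.73, [336.1, 301.8], 1563)]
side shock_blue [(0.87, [349.1, 261.6], 1041), (0.17, [372.9, 227.3], 182)]
side shock_yellow [(0.9, [357.9, 219.4], 849), (0.57, [334.1, 340.1], 583)]
side shock_green [(0.91, [369.2, 189.7], 770), (0.77, [435.9, 208.4], 1316)]
side stand [(0.98, [218.0, 247.8], 9566)]
side drip_tray [(0.96, [347.8, 312.2], 5802)]
```

View pics/tc.png

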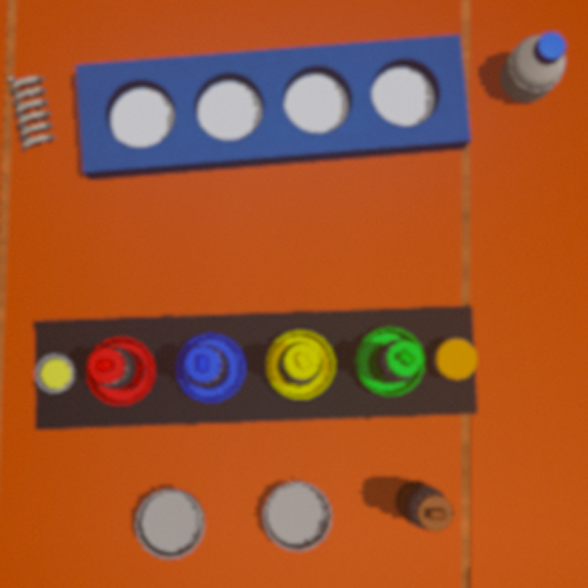

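View pics/sc.png

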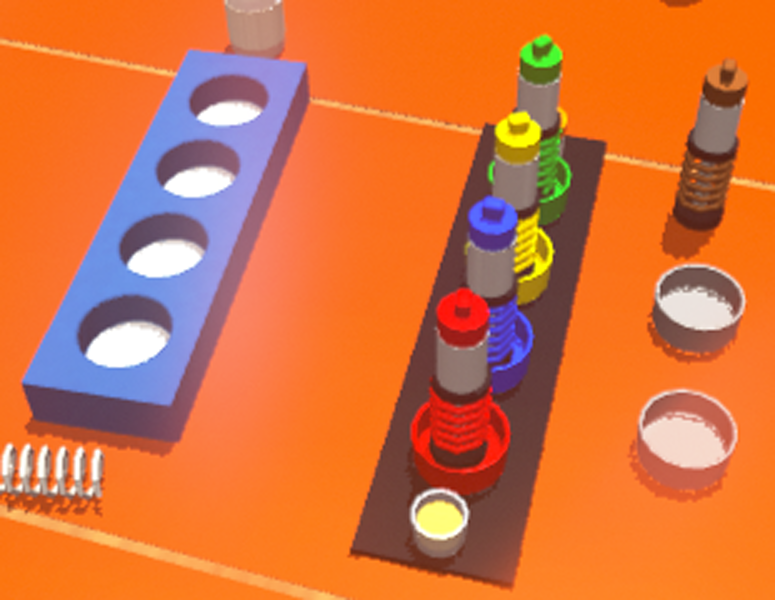

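Run:
```python
from h import *
import pickle
from scipy.optimize import least_squares
t,s=pickle.load(open('ts.pkl','rb')); T,S=cam(t),cam(s)
tc=lambda p:np.array(p)/2.1+[190,100]
sc=lambda p:np.array(p)/2.5+[150,150]
for n,a,b in[('red',(106,367),(462,308)),('blue',(206,365),(492,218)),('yel',(302,359),(517,132)),('grn',(405,359),(541,54))]:
    X,e=tri([(T,tc(a)),(S,sc(b))]); print(n,X.round(1),e)
# stand: corners local (+x far,+y left)
L=np.array([[37,131],[37,-131],[-37,-131],[-37,131]])
# image top: TL=far-left
tp=[tc(p) for p in[(77,67),(461,37),(468,143),(85,172)]]
sp=[sc(p) for p in[(28,387),(192,50),(306,66),(178,408)]]
def model(p,l):
    c,sn=np.cos(p[3]),np.sin(p[3]); R=np.array([[c,-sn],[sn,c]])
    return np.c_[l@R.T+p[:2],np.full(len(l),p[2])]
def fit(tp,sp,L,x0,wt=1):
    f=lambda p:np.r_[(proj(T,model(p,L))-tp).ravel(),(proj(S,model(p,L))-sp).ravel()]
    r=least_squares(f,x0,loss='soft_l1'); print(r.x.round(3)); print(r.fun.reshape(2,-1,2).round(1).tolist()); return r.x
X=fit(np.array(tp),np.array(sp),L,[600,0,30,0])
# floors of pockets z=10 : discs; rims z=30
P=np.array([[0,90],[0,30],[0,-30],[0,-90.]])
w=model(X,P); print('pockets',w.round(1))
# rims in side view crop
sr=[sc(p) for p in[(126,331),(164,245),(199,169),(229,100)]]
print('side rim resid',(proj(S,w)-sr).round(1).tolist())
tr=[tc(p) for p in[(140,115),(228,108),(315,101),(404,95)]]
w=model(X,P)
print('top rim resid',(proj(T,w)-tr).round(1).tolist())
```

```text
red [458.3  72.4 107.8] [array([-0.2, -1.2]), array([1.5, 0.2])]
blue [460.5  12.9 103.4] [array([-0.2, -1.1]), array([1.3, 0.1])]
yel [463.9 -45.  105.4] [array([-0.1, -0.3]), array([0.4, 0. ])]
grn [ 465.6 -107.   105.7] [array([-0.1, -0.9]), array([0.9, 0.1])]
[ 6.38977e+02 -2.62190e+01  2.59280e+01  1.03000e-01]
[[[-0.1, -0.2], [-0.7, -0.6], [1.2, -0.7], [-0.1, 0.9]], [[-0.1, -0.5], [0.4, 1.0], [1.8, -0.1], [-0.5, 0.2]]]
pockets [[ 629.7   63.3   25.9]
 [ 635.9    3.6   25.9]
 [ 642.1  -56.1   25.9]
 [ 648.3 -115.7   25.9]]
side rim resid [[1.8, 0.3], [1.9, 0.4], [1.4, 0.3], [1.4, 0.6]]
top rim resid [[0.6, 0.0], [0.8, -0.1], [1.3, -0.2], [0.6, -0.8]]
```

Run:
```python
from h import *
from scipy.spatial.transform import Rotation as R
s=bot.state(); M=R.from_rotvec(s['orientation']).as_matrix(); print(M.round(3)); 
z=M[:,2]; print('jaw yaw deg',np.degrees(np.arctan2(z[1],z[0])))
print('tilt fix', np.cross(M[:,0],[0,0,-1]).round(4))
```

```text
[[-0.    -0.902  0.432]
 [ 0.     0.432  0.902]
 [-1.     0.     0.   ]]
jaw yaw deg 64.39999877609023
tilt fix [-0. -0. -0.]
```

Call:
step_arm:
  commands:
    - [0.03,-0.047,-0.004,0,0,-0.177,100]
    - [0.03,-0.047,-0.004,0,0,-0.177,100]
    - [0.03,-0.047,-0.004,0,0,-0.177,100]
    - [0.03,-0.047,-0.004,0,0,-0.177,100]
    - [0.03,-0.047,-0.004,0,0,-0.177,100]
    - [0.03,-0.047,-0.004,0,0,-0.177,100]
    - [0.03,-0.047,-0.003,0,0,0,100]
    - [0.03,-0.047,-0.003,0,0,0,100]

```text
time: 1.85
tcp_pos: [457.0, 73.3, 201.5]
orientation: [-0.048, 1.569, 0.049]
ft_force: [0.6, 1.1, -0.2]
width: 0.607
```

Call:
step_arm:
  commands:
    - [0,0,0,0,0,0,100]
    - [0,0,0,0,0,0,100]

```text
time: 2.1
tcp_pos: [455.7, 74.9, 201.2]
orientation: [-0.048, 1.571, 0.048]
ft_force: [-0.7, 0.0, -0.6]
width: 0.611
```

Run:
```python
from h import *
import pickle
s=bot.state(); print(s['time'],s['tcp_pos'],s['orientation'],s['width'],s['q'])
f=bot.grab_frame('wrist'); pickle.dump(f,open('w1.pkl','wb')); cv2.imwrite('pics/w1.png',f['img'][:,:,::-1])
c=cam(f)
for n,X in dict(red=(458.3,72.4,107),blue=(460.5,12.9,107),yel=(464,-45,107),p1=(630,65,30),p2=(637,5,30),p3=(643,-54.6,30),p4=(649,-114,30)).items(): print(n,proj(c,np.array(X)).round(1))
```

```text
2.1 [455.71329696  74.89456057 201.16493543] [-0.04778025  1.57102217  0.04836464] 0.6112658087093674 [ 1.62581610e-01  1.82236339e-01 -1.49116889e-01  1.24014790e+00
  4.68778094e-04  1.67217467e+00]
red [320.1 250.1]
blue [317.7 338.4]
yel [317.6 414.8]
p1 [532.5 244.8]
p2 [526.3 313.9]
p3 [519.7 376.3]
p4 [513.6 433.3]
```

View pics/w1.png

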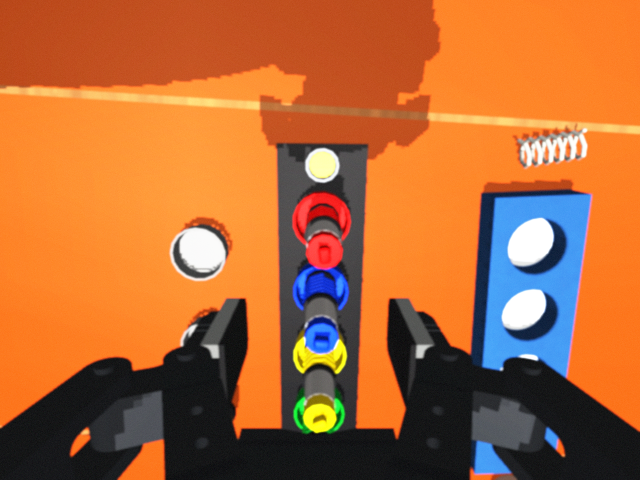

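Call:
step_arm:
  commands:
    - [0.004,-0.0025,-0.03,0,0,0,100]
    - [0,0,-0.03,0,0,0,100]
    - [0,0,-0.03,0,0,0,100]
    - [0,0,-0.02,0,0,0,100]
    - [0,0,-0.019,0,0,0,100]
    - [0,0,0,0,0,0,100]

```text
time: 2.9
tcp_pos: [458.1, 73.7, 71.3]
orientation: [-0.051, 1.574, 0.051]
ft_force: [-0.1, 0.1, 0.2]
width: 0.606
```

Run:
```python
from h import *
f=bot.grab_frame('wrist'); g=bot.grab_frame('side')
cv2.imwrite('pics/w2.png',np.hstack([f['img'][:,:,::-1][::1],cv2.resize(g['img'][150:390,260:420,::-1],(320,480))])[:, :, :][:, ::1] if 0 else cv2.resize(np.hstack([f['img'],cv2.resize(g['img'][150:390,260:420],(320,480))]),(800,400))[:,:,::-1])
```

```text
(no output)
```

View pics/w2.png

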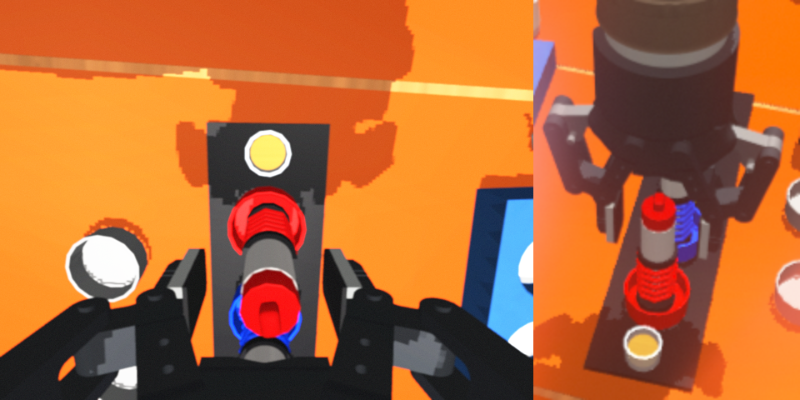

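Call:
step_arm:
  commands:
    - [0,0,0,0,0,0,255]
    - [0,0,0,0,0,0,255]
    - [0,0,0,0,0,0,255]
    - [0,0,0,0,0,0,255]
    - [0,0,0,0,0,0,255]
    - [0,0,0,0,0,0,255]

```text
time: 3.75
tcp_pos: [460.8, 72.7, 73.3]
orientation: [-0.048, 1.568, 0.049]
ft_force: [-1.2, 0.4, 6.6]
width: 0.24
```

Call:
step_arm:
  commands:
    - [0,0,0.01,0,0,0,255]
    - [0,0,0.02,0,0,0,255]
    - [0,0,0.03,0,0,0,255]
    - [0,0,0.03,0,0,0,255]
    - [0,0,0.03,0,0,0,255]
    - [0,0,0,0,0,0,255]

```text
time: 4.5
tcp_pos: [461.7, 72.5, 194.9]
orientation: [-0.048, 1.565, 0.049]
ft_force: [0.5, 0.2, -0.9]
width: 0.241
```

```bash
cat > look.py <<'E'
from h import *
import sys
f=bot.grab_frame('wrist'); g=bot.grab_frame('side')
cv2.imwrite(f'pics/{sys.argv[1]}.png',cv2.resize(np.hstack([f['img'],g['img']]),(800,300))[:,:,::-1] if len(sys.argv)<3 else cv2.resize(np.hstack([f['img'],cv2.resize(g['img'][100:420,140:460],(480,480))]),(800,343))[:,:,::-1])
s=bot.state(); print(s['time'],s['tcp_pos'].round(1) if hasattr(s['tcp_pos'],'round') else s['tcp_pos'],s['width'],s['ft_force'])
E
python3 look.py w3 1
```

```text
4.6 [459.8  72.3 192.1] 0.24320511653778593 [ 0.07399938 -0.20224018 -0.20240209]
```

View pics/w3.png

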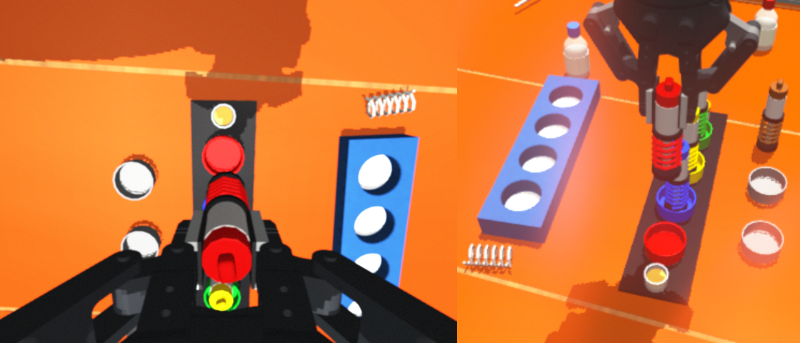

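Call:
step_arm:
  commands:
    - [0.016,-0.015,0,0,0,0,255]
    - [0.032,-0.031,0,0,0,0,255]
    - [0.032,-0.031,0,0,0,0,255]
    - [0.032,-0.031,0,0,0,0,255]
    - [0.032,-0.031,0,0,0,0,255]
    - [0.032,-0.031,0,0,0,0,255]
    - [0.015,-0.016,0,0,0,0,255]
    - [0,0,0,0,0,0,255]

```text
time: 5.6
tcp_pos: [651.3, -116.1, 189.4]
orientation: [-0.046, 1.573, 0.047]
ft_force: [-0.9, 0.7, -0.5]
width: 0.235
```

Call:
step_arm:
  commands:
    - [0,0,-0.03,0,0,0,255]
    - [0,0,-0.03,0,0,0,255]
    - [0,0,-0.015,0,0,0,255]
    - [0,0,0,0,0,0,255]
    - [0,0,0,0,0,0,255]

```text
time: 6.22
tcp_pos: [651.8, -113.6, 118.6]
orientation: [-0.049, 1.568, 0.049]
ft_force: [0.2, 1.0, -0.2]
width: 0.242
```

```bash
python3 look.py w4 1
python3 - <<'E'
from h import *
g=bot.grab_frame('side'); cv2.imwrite('pics/s4.png',cv2.resize(g['img'][100:300,160:360,::-1],(600,600),interpolation=cv2.INTER_CUBIC))
E
```

```text
6.325 [ 652.1 -113.7  119. ] 0.239307141298924 [-0.92001276  0.54090624 -0.68783757]
```

View pics/w4.png

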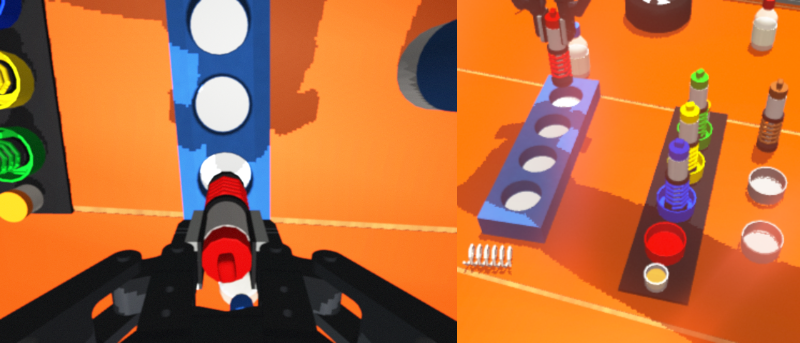

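View pics/s4.png

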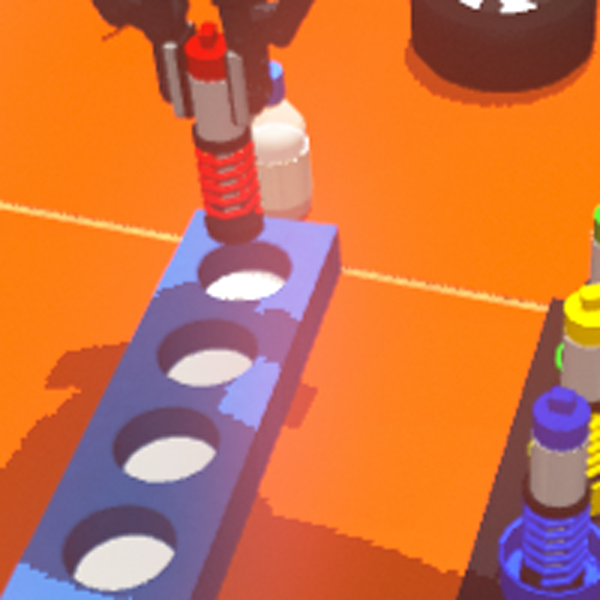

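Run:
```python
from h import *
g=bot.grab_frame('side');c=cam(g)
for X in[(652,-113.8,57),(652,-113.8,60),(652,-113.8,30),(652,-113.8,10)]: print(X,proj(c,np.array(X,float)).round(1))
print(onz(c,(241.5,190.3),30))
cw=cam(bot.grab_frame('wrist'))
for X in[(652,-113.8,30),(652,-113.8,10),(645,-54.6,30),(645,-54.6,10)]: print(X,proj(cw,np.array(X,float)).round(1)*343/480)
```

```text
(652, -113.8, 57) [237.7 174. ]
(652, -113.8, 60) [237.5 172.3]
(652, -113.8, 30) [239.8 188.8]
(652, -113.8, 10) [241.3 199.3]
[ 648.41083756 -111.36151508   30.        ]
(652, -113.8, 30) [225.80833333 177.57395833]
(652, -113.8, 10) [225.736875   171.42854167]
(645, -54.6, 30) [221.449375   103.82895833]
(645, -54.6, 10) [221.80666667 103.04291667]
```

Call:
step_arm:
  commands:
    - [-0.001,0.001,-0.02,0,0,0,255]
    - [0,0,-0.012,0,0,0,255]
    - [0,0,-0.006,0,0,0,255]
    - [0,0,-0.004,0,0,0,255]
    - [0,0,0,0,0,0,255]
    - [0,0,0,0,0,0,255]

```text
time: 7.22
tcp_pos: [650.5, -112.7, 75.9]
orientation: [-0.049, 1.569, 0.049]
ft_force: [0.6, 0.1, -0.6]
width: 0.244
```

```bash
python3 look.py w5 1
python3 - <<'E'
from h import *
g=bot.grab_frame('side'); cv2.imwrite('pics/s5.png',cv2.resize(g['img'][100:300,160:360,::-1],(600,600),interpolation=cv2.INTER_CUBIC))
E
```

```text
7.325 [ 650.4 -112.7   75.9] 0.24088490353683584 [-0.22338731 -0.76275454 -1.06071001]
```

View pics/s5.png

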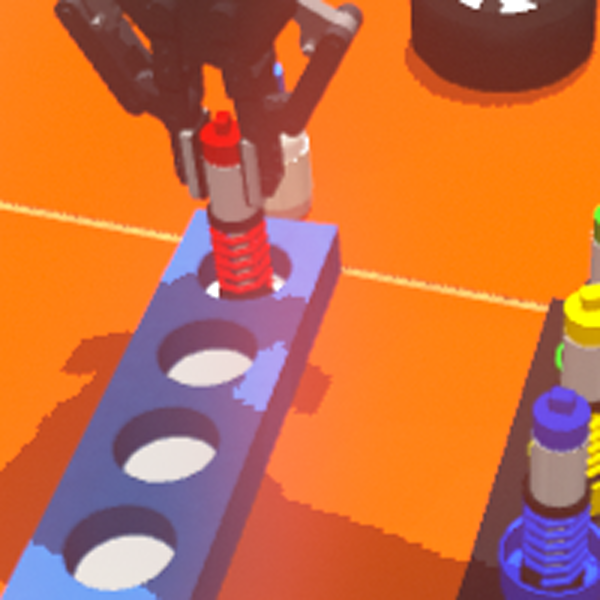

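Call:
step_arm:
  commands:
    - [0,0,-0.001,0,0,0,255]
    - [0,0,0,0,0,0,255]
    - [0,0,-0.001,0,0,0,255]
    - [0,0,0,0,0,0,255]

```text
time: 7.88
tcp_pos: [650.1, -112.6, 73.5]
orientation: [-0.049, 1.57, 0.049]
ft_force: [0.6, -0.7, 1.5]
width: 0.245
```

Call:
step_arm:
  commands:
    - [0,0,-0.001,0,0,0,255]
    - [0,0,0,0,0,0,255]

```text
time: 8.12
tcp_pos: [650.2, -112.6, 73.5]
orientation: [-0.049, 1.569, 0.048]
ft_force: [-1.9, 0.2, 4.7]
width: 0.241
```

Call:
step_arm:
  commands:
    - [0,0,0,0,0,0,170]
    - [0,0,0,0,0,0,130]
    - [0,0,0,0,0,0,100]
    - [0,0,0,0,0,0,100]

```text
time: 8.62
tcp_pos: [650.0, -112.6, 72.1]
orientation: [-0.049, 1.571, 0.049]
ft_force: [-0.1, -0.7, 0.3]
width: 0.604
```

```bash
python3 look.py w6 1
```

```text
8.725 [ 650.  -112.6   72.2] 0.6058166484383746 [ 0.47589617  0.17683374 -0.28398916]
```

View pics/w6.png

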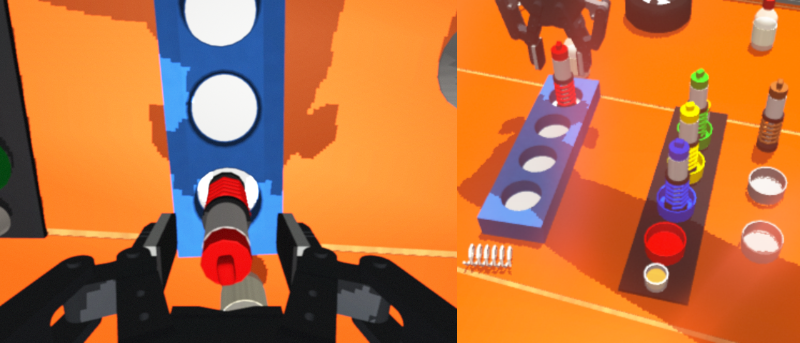

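Call:
step_arm:
  commands:
    - [0,0,0.02,0,0,0,100]
    - [0,0,0.05,0,0,0,100]
    - [0,0,0.05,0,0,0,100]
    - [-0.032,0.021,0,0,0,0,100]
    - [-0.046,0.031,0,0,0,0,100]
    - [-0.046,0.031,0,0,0,0,100]
    - [-0.046,0.031,0,0,0,0,100]
    - [-0.018,0.011,0,0,0,0,100]

```text
time: 9.72
tcp_pos: [459.2, 13.7, 192.5]
orientation: [-0.05, 1.571, 0.05]
ft_force: [0.4, -0.8, -0.8]
width: 0.609
```

Call:
step_arm:
  commands:
    - [0,0,0,0,0,0,100]
    - [0,0,0,0,0,0,100]

```text
time: 9.98
tcp_pos: [463.0, 12.2, 192.7]
orientation: [-0.049, 1.569, 0.048]
ft_force: [-0.1, -0.2, -0.4]
width: 0.605
```

```bash
python3 look.py w7 1
python3 - <<'E'
from h import *
import pickle
f=bot.grab_frame('wrist'); c=cam(f)
for X in[(462,12.9,108),(464,-45,108),(658,-112,118)]: print(X,proj(c,np.array(X,float)).round(1))
cv2.imwrite('pics/w7c.png',f['img'][180:480,200:440,::-1].repeat(2,0).repeat(2,1))
E
```

```text
10.075 [463.1  12.  192.3] 0.6123509332795027 [ 0.60976379  0.33145523 -0.42937577]
(462, 12.9, 108) [314.2 248.7]
(464, -45, 108) [311.8 338.4]
(658, -112, 118) [603.8 455. ]
```

View pics/w7.png

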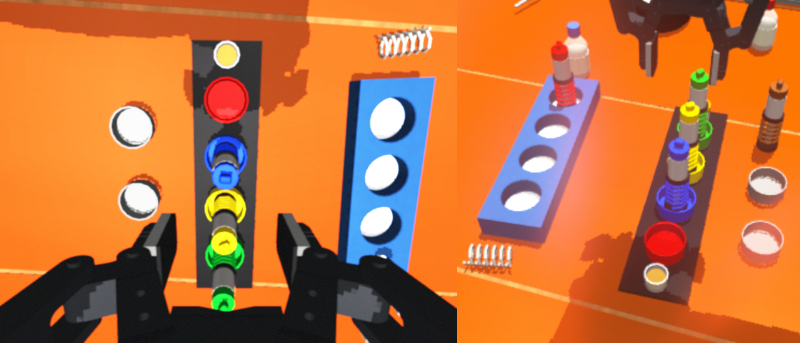

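View pics/w7c.png

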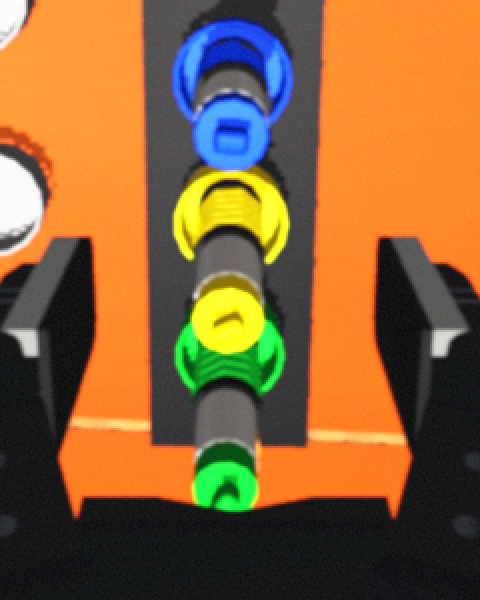

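Call:
step_arm:
  commands:
    - [0,0.0015,-0.03,0,0,0,100]
    - [0,0,-0.03,0,0,0,100]
    - [0,0,-0.03,0,0,0,100]
    - [0,0,-0.019,0,0,0,100]
    - [0,0,-0.011,0,0,0,100]
    - [0,0,0,0,0,0,100]

```text
time: 10.88
tcp_pos: [461.8, 13.6, 71.6]
orientation: [-0.048, 1.572, 0.048]
ft_force: [-0.1, 0.5, 0.1]
width: 0.61
```

Call:
step_arm:
  commands:
    - [0,0,0,0,0,0,255]
    - [0,0,0,0,0,0,255]
    - [0,0,0,0,0,0,255]
    - [0,0,0,0,0,0,255]
    - [0,0,0,0,0,0,255]
    - [0,0,0,0,0,0,255]

```text
time: 11.62
tcp_pos: [463.0, 14.0, 73.3]
orientation: [-0.049, 1.568, 0.049]
ft_force: [0.1, -0.1, 5.6]
width: 0.241
```

Call:
step_arm:
  commands:
    - [0,0,0.01,0,0,0,255]
    - [0,0,0.02,0,0,0,255]
    - [0,0,0.03,0,0,0,255]
    - [0,0,0.03,0,0,0,255]
    - [0,0,0.03,0,0,0,255]
    - [0,0,0,0,0,0,255]

```text
time: 12.38
tcp_pos: [463.6, 14.0, 194.8]
orientation: [-0.049, 1.565, 0.049]
ft_force: [0.4, 0.2, -0.7]
width: 0.241
```

```bash
python3 look.py w8 1
```

```text
12.475 [461.6  13.9 192. ] 0.24204810098170618 [ 0.0993549  -1.22572922 -1.32904872]
```

View pics/w8.png

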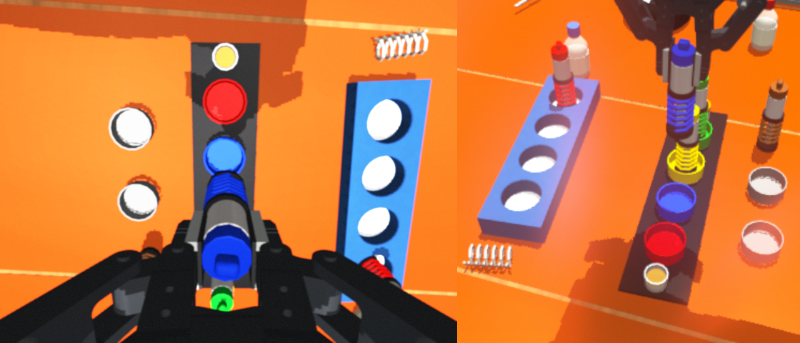

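Call:
step_arm:
  commands:
    - [0.02,-0.007,0,0,0,0,255]
    - [0.036,-0.013,0,0,0,0,255]
    - [0.036,-0.013,0,0,0,0,255]
    - [0.036,-0.013,0,0,0,0,255]
    - [0.036,-0.013,0,0,0,0,255]
    - [0.018,-0.008,0,0,0,0,255]
    - [0,0,0,0,0,0,255]
    - [0,0,0,0,0,0,255]

```text
time: 13.48
tcp_pos: [642.6, -52.8, 190.8]
orientation: [-0.048, 1.574, 0.049]
ft_force: [-0.3, 0.1, -0.2]
width: 0.241
```

Call:
step_arm:
  commands:
    - [0,0,-0.03,0,0,0,255]
    - [0,0,-0.03,0,0,0,255]
    - [0,0,-0.015,0,0,0,255]
    - [0,0,0,0,0,0,255]
    - [0,0,0,0,0,0,255]

```text
time: 14.1
tcp_pos: [644.7, -53.0, 118.8]
orientation: [-0.049, 1.568, 0.049]
ft_force: [-0.0, 0.3, -0.6]
width: 0.24
```

```bash
python3 look.py w9 1
```

```text
14.2 [645.  -53.1 119. ] 0.24096685718822644 [ 0.78403207 -0.00819497 -0.57729904]
```

View pics/w9.png

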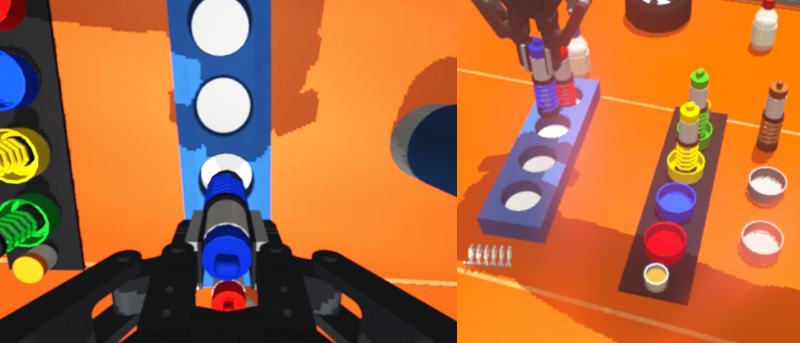

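Call:
step_arm:
  commands:
    - [-0.001,0.0005,-0.02,0,0,0,255]
    - [0,0,-0.012,0,0,0,255]
    - [0,0,-0.006,0,0,0,255]
    - [0,0,-0.004,0,0,0,255]
    - [0,0,0,0,0,0,255]
    - [0,0,-0.001,0,0,0,255]
    - [0,0,-0.001,0,0,0,255]
    - [0,0,0,0,0,0,255]

```text
time: 15.2
tcp_pos: [643.1, -52.6, 73.4]
orientation: [-0.049, 1.57, 0.049]
ft_force: [0.5, -0.3, -0.6]
width: 0.243
```

Call:
step_arm:
  commands:
    - [0,0,-0.001,0,0,0,255]
    - [0,0,0,0,0,0,255]

```text
time: 15.45
tcp_pos: [643.2, -52.6, 73.3]
orientation: [-0.049, 1.569, 0.049]
ft_force: [-2.2, -0.2, 5.4]
width: 0.242
```

Contact. Release, check, and go to yellow.

Call:
step_arm:
  commands:
    - [0,0,0,0,0,0,170]
    - [0,0,0,0,0,0,130]
    - [0,0,0,0,0,0,100]
    - [0,0,0,0,0,0,100]

```text
time: 15.95
tcp_pos: [643.0, -52.6, 72.0]
orientation: [-0.049, 1.571, 0.049]
ft_force: [-0.7, 0.3, 0.0]
width: 0.608
```

```bash
python3 look.py w10 1
```

```text
16.05 [643.  -52.6  72.2] 0.6035622959563046 [-0.65584767 -0.74245047 -0.04924481]
```

View pics/w10.png

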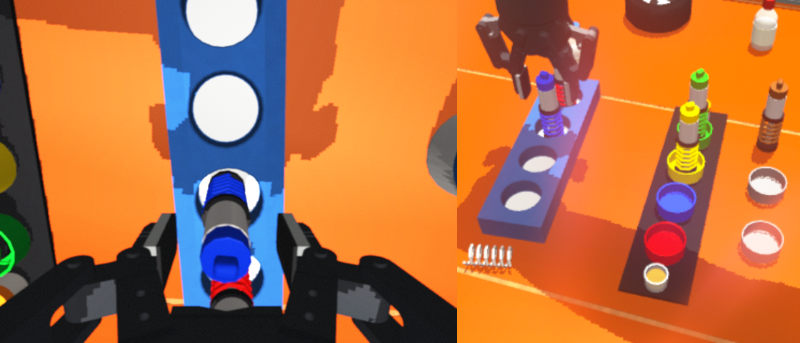

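Call:
step_arm:
  commands:
    - [0,0,0.02,0,0,0,100]
    - [0,0,0.05,0,0,0,100]
    - [0,0,0.05,0,0,0,100]
    - [-0.03,0.001,0,0,0,0,100]
    - [-0.043,0.002,0,0,0,0,100]
    - [-0.043,0.002,0,0,0,0,100]
    - [-0.043,0.001,0,0,0,0,100]
    - [-0.0185,0.001,0,0,0,0,100]

```text
time: 17.05
tcp_pos: [463.1, -45.5, 192.5]
orientation: [-0.049, 1.571, 0.049]
ft_force: [0.3, -0.9, -0.4]
width: 0.608
```

Call:
step_arm:
  commands:
    - [0,0,0,0,0,0,100]
    - [0,0,0,0,0,0,100]

```text
time: 17.3
tcp_pos: [466.7, -45.7, 192.7]
orientation: [-0.049, 1.569, 0.049]
ft_force: [-1.1, -0.1, 0.3]
width: 0.607
```

```bash
python3 look.py w11 1
python3 - <<'E'
from h import *
f=bot.grab_frame('wrist'); c=cam(f)
for X in[(465.5,-45.8,108),(467,-107,108)]: print(X,proj(c,np.array(X,float)).round(1))
cv2.imwrite('pics/w11c.png',f['img'][180:480,200:440,::-1].repeat(2,0).repeat(2,1))
E
```

```text
17.4 [466.7 -45.6 192.3] 0.6120450545344724 [-0.79682724 -0.5640354   0.53854221]
(465.5, -45.8, 108) [313.9 250.5]
(467, -107, 108) [310.4 344.7]
```

View pics/w11c.png

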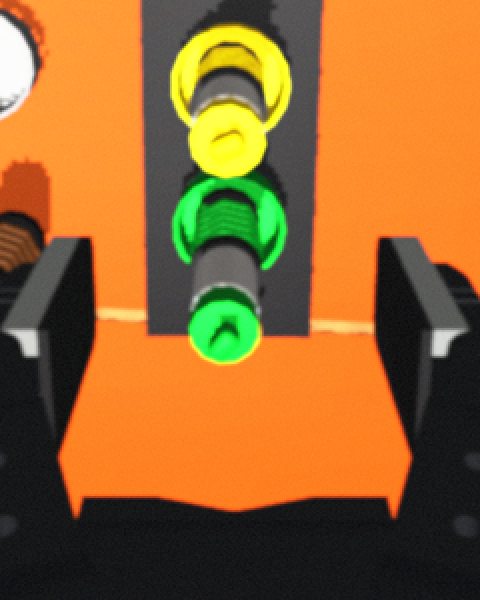

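View pics/w11.png

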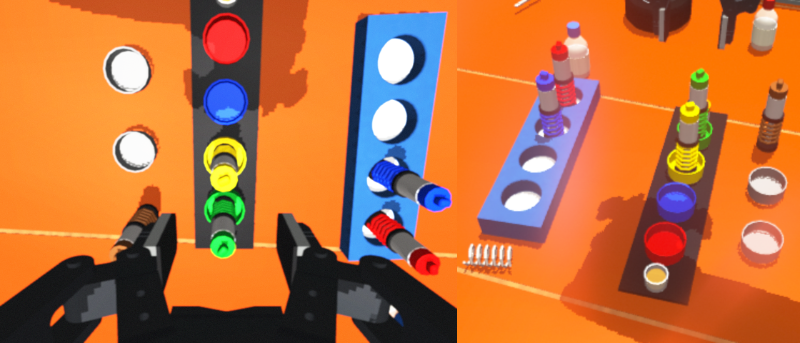

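Call:
step_arm:
  commands:
    - [-0.0005,0,-0.03,0,0,0,100]
    - [0,0,-0.03,0,0,0,100]
    - [0,0,-0.03,0,0,0,100]
    - [0,0,-0.019,0,0,0,100]
    - [0,0,-0.011,0,0,0,100]
    - [0,0,0,0,0,0,100]

```text
time: 18.2
tcp_pos: [464.9, -45.6, 71.6]
orientation: [-0.049, 1.572, 0.049]
ft_force: [0.5, 0.8, 0.4]
width: 0.605
```

Call:
step_arm:
  commands:
    - [0,0,0,0,0,0,255]
    - [0,0,0,0,0,0,255]
    - [0,0,0,0,0,0,255]
    - [0,0,0,0,0,0,255]
    - [0,0,0,0,0,0,255]
    - [0,0,0,0,0,0,255]

```text
time: 18.95
tcp_pos: [466.0, -45.7, 73.2]
orientation: [-0.049, 1.568, 0.048]
ft_force: [-0.4, -0.5, 5.8]
width: 0.242
```

Call:
step_arm:
  commands:
    - [0,0,0.01,0,0,0,255]
    - [0,0,0.02,0,0,0,255]
    - [0,0,0.03,0,0,0,255]
    - [0,0,0.03,0,0,0,255]
    - [0,0,0.03,0,0,0,255]
    - [0,0,0,0,0,0,255]

```text
time: 19.7
tcp_pos: [466.5, -45.7, 194.7]
orientation: [-0.049, 1.565, 0.048]
ft_force: [0.7, -1.0, -1.1]
width: 0.243
```

```bash
python3 look.py w12 1;  python3 - <<'E'
from h import *
import pickle
t,s=pickle.load(open('ts.pkl','rb'))
X,e=tri([(cam(t),np.array((435,512))/2.1+[190,100]),(cam(s),np.array((725,80))/2.5+150)]); print('brown top',X.round(1),e)
E
```

```text
19.8 [464.6 -45.5 192. ] 0.23690117774326497 [-0.59028583  0.3260054  -0.59052274]
brown top [ 373.5 -127.2   93.9] [array([-0. , -0.6]), array([0.6, 0. ])]
```

View pics/w12.png

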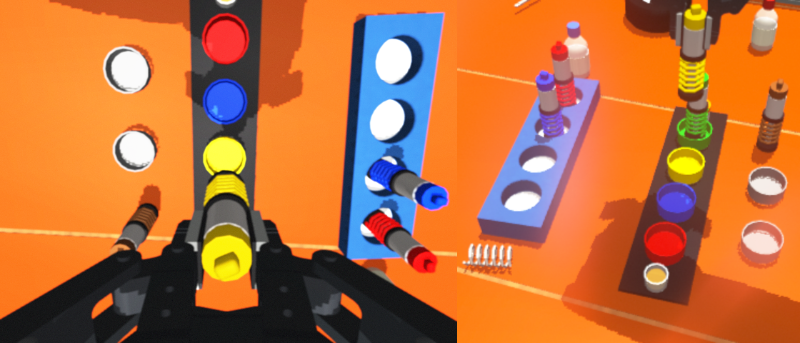

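Call:
step_arm:
  commands:
    - [0.018,0.005,0,0,0,0,255]
    - [0.034,0.0105,0,0,0,0,255]
    - [0.034,0.0105,0,0,0,0,255]
    - [0.034,0.0105,0,0,0,0,255]
    - [0.034,0.0105,0,0,0,0,255]
    - [0.018,0.0055,0,0,0,0,255]
    - [0,0,0,0,0,0,255]
    - [0,0,0,0,0,0,255]

```text
time: 20.8
tcp_pos: [635.7, 6.7, 190.8]
orientation: [-0.049, 1.574, 0.049]
ft_force: [-0.7, 0.7, -1.1]
width: 0.241
```

Call:
step_arm:
  commands:
    - [0,0,-0.03,0,0,0,255]
    - [0,0,-0.03,0,0,0,255]
    - [0,0,-0.015,0,0,0,255]
    - [0,0,0,0,0,0,255]
    - [0,0,0,0,0,0,255]

```text
time: 21.42
tcp_pos: [637.7, 6.8, 118.8]
orientation: [-0.049, 1.568, 0.049]
ft_force: [0.7, 1.0, 0.9]
width: 0.237
```

```bash
python3 look.py w13 1
```

```text
21.525 [638.1   6.9 119. ] 0.24173948914792084 [-0.34900915  0.09245116 -1.58805322]
```

View pics/w13.png

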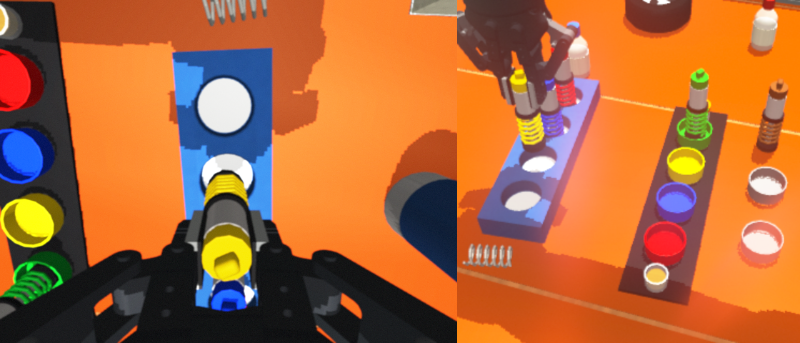

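Call:
step_arm:
  commands:
    - [-0.0005,0.0,-0.02,0,0,0,255]
    - [0,0,-0.012,0,0,0,255]
    - [0,0,-0.006,0,0,0,255]
    - [0,0,-0.004,0,0,0,255]
    - [0,0,0,0,0,0,255]
    - [0,0,-0.001,0,0,0,255]
    - [0,0,-0.001,0,0,0,255]
    - [0,0,0,0,0,0,255]

```text
time: 22.52
tcp_pos: [636.6, 6.9, 73.4]
orientation: [-0.049, 1.57, 0.049]
ft_force: [0.7, 0.7, -0.2]
width: 0.239
```

Call:
step_arm:
  commands:
    - [0,0,-0.001,0,0,0,255]
    - [0,0,0,0,0,0,255]

```text
time: 22.78
tcp_pos: [636.7, 6.9, 73.3]
orientation: [-0.049, 1.569, 0.049]
ft_force: [-2.2, 0.0, 5.5]
width: 0.24
```

Call:
step_arm:
  commands:
    - [0,0,0,0,0,0,170]
    - [0,0,0,0,0,0,130]
    - [0,0,0,0,0,0,100]
    - [0,0,0,0,0,0,100]

```text
time: 23.28
tcp_pos: [636.5, 6.9, 72.1]
orientation: [-0.049, 1.571, 0.049]
ft_force: [0.5, -0.3, 0.1]
width: 0.609
```

```bash
python3 look.py w14 1
```

```text
23.375 [636.5   6.9  72.2] 0.6091200698740082 [ 0.1779611  -0.39085692 -0.48837215]
```

View pics/w14.png

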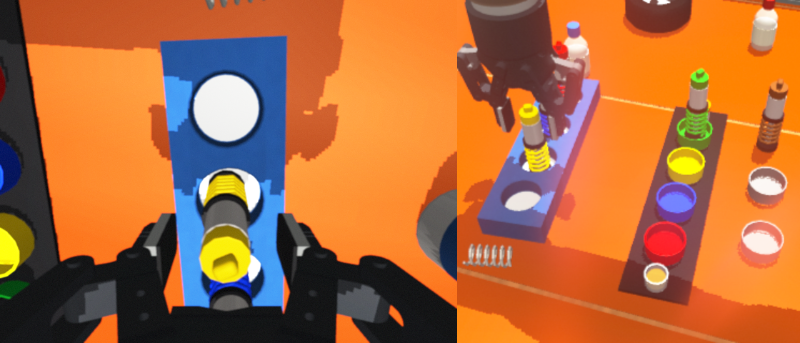

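Call:
step_arm:
  commands:
    - [0,0,0.02,0,0,0,100]
    - [0,0,0.05,0,0,0,100]
    - [0,0,0.05,0,0,0,100]
    - [-0.03,-0.02,0,0,0,0,100]
    - [-0.04,-0.027,0,0,0,0,100]
    - [-0.04,-0.027,0,0,0,0,100]
    - [-0.04,-0.027,0,0,0,0,100]
    - [-0.0185,-0.013,0,0,0,0,100]

```text
time: 24.38
tcp_pos: [465.8, -108.1, 192.6]
orientation: [-0.048, 1.571, 0.047]
ft_force: [0.9, 1.0, 0.3]
width: 0.608
```

Call:
step_arm:
  commands:
    - [0,0,0,0,0,0,100]
    - [0,0,0,0,0,0,100]

```text
time: 24.62
tcp_pos: [468.9, -106.9, 192.6]
orientation: [-0.049, 1.569, 0.049]
ft_force: [-0.5, -0.5, 0.1]
width: 0.608
```

```bash
python3 look.py w15 1
python3 - <<'E'
from h import *
f=bot.grab_frame('wrist'); c=cam(f)
for X in[(468,-107,108)]: print(X,proj(c,np.array(X,float)).round(1))
cv2.imwrite('pics/w15c.png',f['img'][180:480,200:440,::-1].repeat(2,0).repeat(2,1))
E
```

```text
24.725 [ 469.  -106.6  192.3] 0.6087067485100267 [-0.20320538  0.03451544  0.09441477]
(468, -107, 108) [314.2 250.9]
```

View pics/w15c.png

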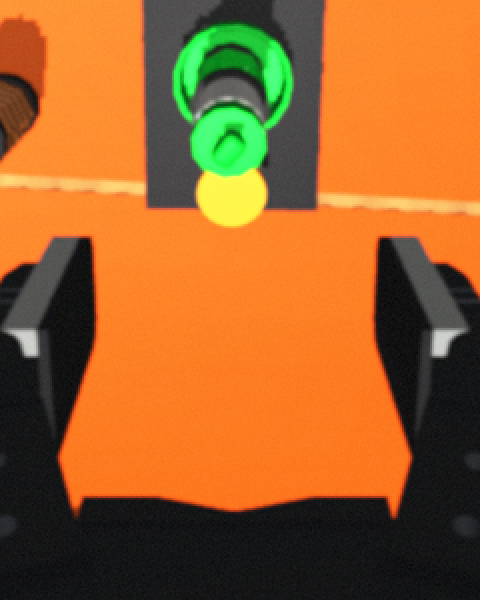

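View pics/w15.png

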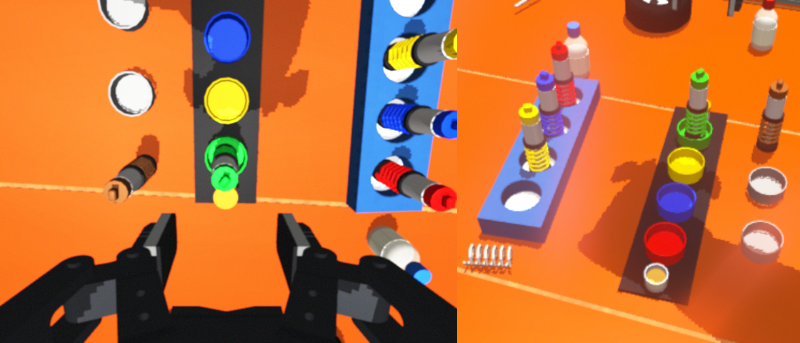

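Cap seen at (314.5, 250.5), as predicted. Descend and grip.

Call:
step_arm:
  commands:
    - [0,0,-0.03,0,0,0,100]
    - [0,0,-0.03,0,0,0,100]
    - [0,0,-0.03,0,0,0,100]
    - [0,0,-0.019,0,0,0,100]
    - [0,0,-0.011,0,0,0,100]
    - [0,0,0,0,0,0,100]

```text
time: 25.52
tcp_pos: [467.9, -106.7, 71.6]
orientation: [-0.049, 1.572, 0.05]
ft_force: [-0.2, 0.3, 0.5]
width: 0.607
```

Call:
step_arm:
  commands:
    - [0,0,0,0,0,0,255]
    - [0,0,0,0,0,0,255]
    - [0,0,0,0,0,0,255]
    - [0,0,0,0,0,0,255]
    - [0,0,0,0,0,0,255]
    - [0,0,0,0,0,0,255]

```text
time: 26.28
tcp_pos: [468.9, -107.3, 73.3]
orientation: [-0.049, 1.568, 0.048]
ft_force: [-0.2, 0.9, 6.0]
width: 0.237
```

Call:
step_arm:
  commands:
    - [0,0,0.01,0,0,0,255]
    - [0,0,0.02,0,0,0,255]
    - [0,0,0.03,0,0,0,255]
    - [0,0,0.03,0,0,0,255]
    - [0,0,0.03,0,0,0,255]
    - [0,0,0,0,0,0,255]

```text
time: 27.02
tcp_pos: [469.5, -107.5, 194.8]
orientation: [-0.05, 1.565, 0.048]
ft_force: [0.3, 0.2, -1.3]
width: 0.24
```

```bash
python3 look.py w16 1
```

```text
27.125 [ 467.7 -107.   192. ] 0.24131772003361734 [ 0.04877081 -0.76151273  0.02474867]
```

View pics/w16.png

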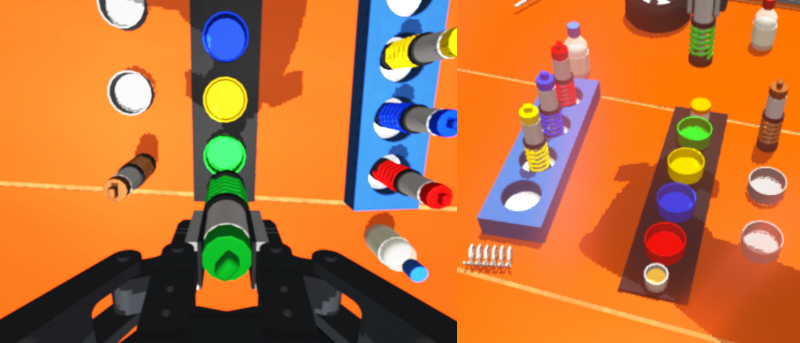

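Call:
step_arm:
  commands:
    - [0.015,0.016,0,0,0,0,255]
    - [0.027,0.029,0,0,0,0,255]
    - [0.027,0.029,0,0,0,0,255]
    - [0.027,0.029,0,0,0,0,255]
    - [0.027,0.029,0,0,0,0,255]
    - [0.0245,0.026,0,0,0,0,255]
    - [0.015,0.0155,0,0,0,0,255]
    - [0,0,0,0,0,0,255]

```text
time: 28.12
tcp_pos: [630.1, 67.5, 189.5]
orientation: [-0.051, 1.574, 0.05]
ft_force: [0.3, 0.3, -1.1]
width: 0.242
```

Call:
step_arm:
  commands:
    - [0,0,-0.03,0,0,0,255]
    - [0,0,-0.03,0,0,0,255]
    - [0,0,-0.015,0,0,0,255]
    - [0,0,0,0,0,0,255]
    - [0,0,0,0,0,0,255]

```text
time: 28.75
tcp_pos: [631.2, 66.2, 118.5]
orientation: [-0.048, 1.568, 0.048]
ft_force: [1.3, -0.4, -0.3]
width: 0.243
```

```bash
python3 look.py w17 1
```

```text
28.85 [631.5  66.4 118.9] 0.24012555791885848 [-0.1203942  -0.24406931 -0.92026995]
```

View pics/w17.png

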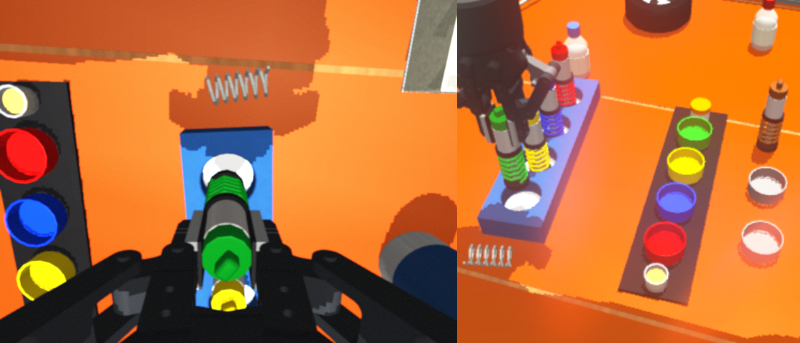

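Call:
step_arm:
  commands:
    - [0,0,-0.02,0,0,0,255]
    - [0,0,-0.012,0,0,0,255]
    - [0,0,-0.006,0,0,0,255]
    - [0,0,-0.004,0,0,0,255]
    - [0,0,0,0,0,0,255]
    - [0,0,-0.001,0,0,0,255]
    - [0,0,-0.001,0,0,0,255]
    - [0,0,0,0,0,0,255]

```text
time: 29.85
tcp_pos: [630.6, 66.4, 73.4]
orientation: [-0.049, 1.57, 0.049]
ft_force: [-0.6, 0.7, -0.8]
width: 0.241
```

Call:
step_arm:
  commands:
    - [0,0,-0.001,0,0,0,255]
    - [0,0,0,0,0,0,255]

```text
time: 30.1
tcp_pos: [630.7, 66.5, 73.4]
orientation: [-0.049, 1.569, 0.049]
ft_force: [-0.9, 0.0, 5.5]
width: 0.24
```

Contact; release, rise and back away for the final check.

Call:
step_arm:
  commands:
    - [0,0,0,0,0,0,170]
    - [0,0,0,0,0,0,130]
    - [0,0,0,0,0,0,100]
    - [0,0,0,0,0,0,100]
    - [0,0,0.02,0,0,0,100]
    - [0,0,0.05,0,0,0,100]
    - [0,0,0.05,0,0,0,100]
    - [0,0,0.02,0,0,0,100]

```text
time: 31.1
tcp_pos: [632.2, 66.6, 216.5]
orientation: [-0.048, 1.564, 0.049]
ft_force: [-0.2, 0.3, -0.9]
width: 0.607
```

Call:
step_arm:
  commands:
    - [-0.03,0.03,0.01,0,0,0,100]
    - [-0.04,0.04,0,0,0,0,100]
    - [-0.04,0.04,0,0,0,0,100]
    - [-0.04,0.04,0,0,0,0,100]
    - [-0.03,0.03,0,0,0,0,100]
    - [0,0,0,0,0,0,100]
    - [0,0,0,0,0,0,100]

```text
time: 31.98
tcp_pos: [450.8, 246.4, 222.5]
orientation: [-0.049, 1.57, 0.049]
ft_force: [0.1, 0.1, 0.3]
width: 0.605
```

Run:
```python
from h import *
f=bot.grab_frame('top'); g=bot.grab_frame('side')
a=cv2.resize(f['img'][100:320,190:470],(400,314),interpolation=cv2.INTER_CUBIC); b=cv2.resize(g['img'][100:380,140:460],(400,350),interpolation=cv2.INTER_CUBIC)
cv2.imwrite('pics/fin.png',np.hstack([np.pad(a,((0,36),(0,0),(0,0))),b])[:,:,::-1])
c=cam(g);ct=cam(f)
for n,X in dict(red=(650,-112.6),blue=(643,-52.6),yel=(636.5,6.9),grn=(630.6,66.5)).items():
    p=proj(c,np.array([*X,108.])); q=proj(ct,np.array([*X,108.])); print(n,(p-[140,100])*1.25+[400,0],(q-[190,100])*400/280)
s=bot.state();print(s['time'],s['tcp_pos'])
```

```text
red [518.0904737   55.70249686] [282.93914911  38.86698626]
blue [501.55879656  89.67234409] [216.54453692  45.11352871]
yel [482.57889332 127.71728605] [150.4103446   50.85603552]
grn [460.27636801 171.0398264 ] [83.886853   55.96754424]
32.075 [451.33310925 245.75685544 222.28046823]
```

View pics/fin.png

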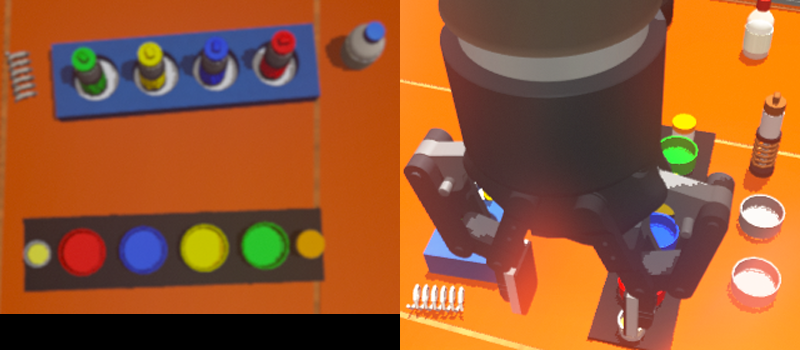

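Call:
step_arm:
  commands:
    - [-0.03,0.02,0,0,0,0,100]
    - [-0.04,0.04,0,0,0,0,100]
    - [-0.04,0.04,0,0,0,0,100]
    - [-0.04,0.04,0,0,0,0,100]
    - [-0.02,0.02,0,0,0,0,100]
    - [0,0,0,0,0,0,100]
    - [0,0,0,0,0,0,100]

```text
time: 32.95
tcp_pos: [281.6, 405.7, 222.1]
orientation: [-0.048, 1.57, 0.047]
ft_force: [-0.0, 0.3, 0.5]
width: 0.608
```

Run:
```python
from h import *
g=bot.grab_frame('side')
cv2.imwrite('pics/fin2.png',cv2.resize(g['img'][100:380,140:460],None,fx=2,fy=2)[:,:,::-1])
```

```text
(no output)
```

View pics/fin2.png

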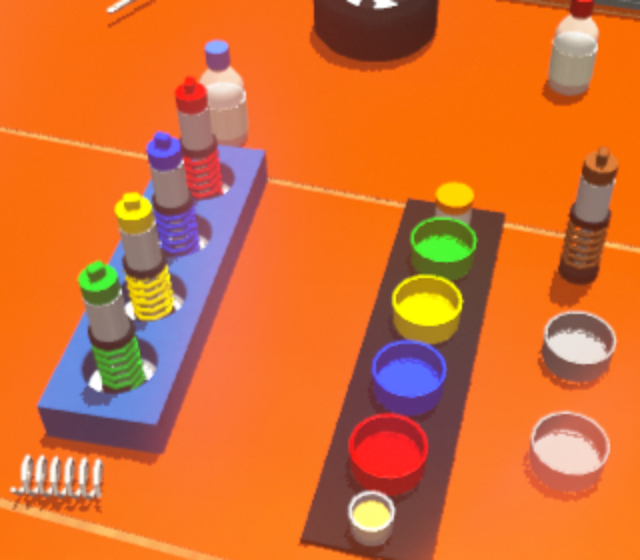

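The view shows all four upright in their pockets, with the bottle and the decoy parts still standing and the arm clear.

```bash
python3 -c "
from cell import bot
print(bot.finish_job())"
```

```text
the job is handed in; nothing more can be done
None
```

All four shocks are in the stand in reverse order, and the job was handed in at about 33 s. As seen from the robot, the tray read red, blue, yellow, green from left to right. The stand now reads green, yellow, blue, red.

- **Placing:** Each shock was lowered until about 5 N of floor contact showed, then let go without a drop.
- **Last checks:** The top view shows the four caps over their pockets in the right order. They lie within about 2 px of where I released them. The side view shows all four upright, the cups empty, the oil bottle and brown look-alike shock still standing, and the arm well clear.
- **Disagreements:** My first position estimates from the top and side views were 1–2 mm off from the wrist camera, mostly in x. The measured heights were about 3–4 mm low: stand top 26 mm against 30, and cap tops 103–108 mm against 108. I corrected the positions with the wrist camera and used contact force for the final height, so nothing was left unresolved.

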